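# Set up the basking spot with its lamp switched off

### The arm

A 7-joint arm with a two-finger parallel gripper is mounted at the origin on the work surface. World frame = base frame: x ahead of the robot, y to its left, z up, the work surface at z = 0. Lengths are in m, angles in rad, forces in N, time in s.
With the tool pointing down it reaches from about 0.35 to 0.9 m from the base axis. Payload 8.1 kg.
Tool frame: the origin (TCP) lies at the very end of the fingers, on their centre line; the grasp point (between the pads) lies 19 mm behind it; z points along the fingers, y is the line along which they close (so a half turn about z gives the same grasp; the last joint's range is limited). The gripper opens to 92 mm and grips with 3 to 60 N. Pads are 19 mm wide; open, the fingers measure 130 mm over their backs; the gripper's body (75 mm by 190 mm) begins 47 mm behind the grasp point.
Start: joints at [1.223, 0.434, 0.025, 1.573, -0.012, 1.134, -0.075], TCP at [0.151, -0.606, 0.227] pointing down, gripper open.
Joint ranges: [-2.62, 2.62], [-0.44, 2.09], [-1.27, 1.32], [0.08, 2.57], [-1.32, 4.46], [0.12, 2], [-2.74, 2.74]. Speed limits (rad/s): [2.22, 2.22, 3.01, 3.01, 3.14, 3.14, 3.14].

### API

Orientations are given as a 3x3 rotation matrix whose columns are the frame's x, y, z axes.
In Python, from bench import * gives the robot as it stands.
- The arm moves only by the tool play_rows, never from a script. Its argument "moves" is a list of rows, each an object with "slide": the shift along the world's x, y, z in units of 30 mm (1.0 is 30 mm), a list of three; "delta_rot": the turn, a rotation vector about the world's x, y, z in units of 8 degrees (1.0 is 8 degrees), a list of three; "grip": the opening, from -1 (shut) to 1 (fully open). In form: [{"slide": [dx, dy, dz], "delta_rot": [rx, ry, rz], "grip": grip}, ...]. A call has 1 to 12 rows; each row shifts and turns the commanded pose from where the row before left it; what a row does not reach is not made up. A row lasts 1/8 s, in which the tool goes at most 62.5 mm and 10.7 degrees, less where a joint would pass 70% of its speed; a pose out of reach is approached as far as the arm can. A call is refused whole if a number of a shift passes 1 or a number of a turn 1, either way. A call with a gripper value outside its range is refused whole. The fingers move at their own pace and stop on an object; "force" is the grip in N (left out, the last holds). Time passes only in rows, so rows that do not move let the fingers close. It gives the time, the measured TCP pose, the force, the opening and the grip force at its end, in the units of the state.
- state(): the state, without advancing time (a new reading comes with each control period).
- capture(name): name is "scene" or "top" or "wrist"; returns a dict with "frame" (480x640x3 uint8, red, green, blue), "K" (3x3 intrinsics, pixels), "R" (3x3) and "t" (3): a world point X has camera coordinates R X + t; the wrist camera has in their place "T_tool_cam" (4x4, takes a point from camera to tool coordinates, whose origin is the TCP and whose axes are the flange's). Camera axes: x right, y down, z forward; pixel columns grow to the right and rows downward; lengths in m; the calibration is good to about 2 mm. A picture is of the moment at which its call begins: read the wrist's pose just before it. There is no depth.
- finish_job(): hands the job in; it is judged then, once.
Trained networks look in a picture, given as the dict that the camera call returned (one of the last four; its "shot" number tells which), for a name from the list of things; names that differ only in an ending like _2 or _b are one class to them, and where a whole thing is asked for, a point or a joint stands for the part that bears it (a point fixed in the world has none). Each returns a list of dicts, best first, with "confidence" (0 to 1); they miss things now and then, are a little off and sometimes report something else, mostly with a low value. They report only what shows in the picture. A call takes as long as a camera call. They do not tell look-alikes from the thing itself.
- trace(target, picture): "pixels" (480x640 bool, what is visible of it) and "at" ([column, row] in pixels, amid what is visible of it).
The state is a dict: "t": time; "qpos": joint angles; "joint_vel": joint speeds; "tau": joint torques, N m; "tcp_pos": TCP position; "eef_rot": TCP orientation; "contact_force": force on the tool from outside, world axes, zero at the start; "torque": the same for the moment, N m; "finger_gap": finger opening in m; "finger_force": force on a finger pad.
Only numpy, scipy, OpenCV 4.12 (cv2) and the standard library are available. Lean on these libraries where they do the work, as an engineer would, in place of code of your own. Each camera call takes 0.05 s, during which the arm holds its last target. There are 200 camera calls.

### The job

The heat lamp is on: before touching anything else, switch it off by pulling its knob out until it clicks into its outer detent. With the lamp off, slide the slate tile along the shelf, without lifting it, squarely into the three-sided metal surround until it touches the back, and snap the tube thermometer down into both spring clips beside it. When both are in place, push the knob fully home to switch the lamp on again, and leave the toothbrush, nail clipper, bowls and jar where they are.

Things in the scene. Friction and masses are not known exactly. Their poses are not given: they have to be found in the camera images.
- lamp_knob (a joint): travel of the lamp's push-pull knob in m, along its own axis out of the box: 0 = pushed home (lamp on), 0.016 = pulled out into its detent (lamp off). A spring inside the box holds it at either end: it takes up to about 9 N to bring it past the middle (0.008), then it snaps on to the other end
- knob_face (a point): centre of the flat outer face of the black knob, 50 mm above the shelf; x axis level into the switch box (pushing direction), z up; moves with the knob. Head: disc 56 mm diameter, 20 mm thick, flat back, on a 13 mm stem. Behind it 40 mm of stem is bare when home (56 mm when out), the last 7 mm by the box inside a nut and collar 28 mm wide. Can be hooked or pinched from above
- switchbox: fixed grey plastic switch box, 90 mm deep (x), 130 mm wide (y), 84 mm high; origin at the centre of its underside; the knob stands out of the middle of its -x face, at y = 0, 50 mm up
- slate: dark grey slate basking tile, 100 mm (x) by 150 mm (y), 12 mm thick, 0.5 kg, lying flat on the shelf in front of the surround; origin at the centre of its underside
- bay (a point): where the slate's origin belongs when home in the surround, at shelf level. The surround is fixed sheet metal, open towards -x, with side walls 16 mm high, inner faces at y = +-80 mm from x = -28 to +53 mm, flaring out to y = +-95 mm at x = -56 mm; inner face of the 22 mm high back wall at x = +50 mm
- thermometer: tube thermometer, clear plastic tube 22 mm diameter with a grey 26 mm square cap, 12 mm long, at each end; 170 mm long overall along its x; 70 g; origin on its axis at mid length (13 mm above the shelf when it lies there). It may go into the clips either way round
- clips (a point): where the thermometer's middle belongs when snapped in: on the tube's axis, midway between the two clips, 45 mm above the shelf, 118 mm to the -y side of the bay; x along the tube, z up. The steel clips open upward, are 14 mm wide (x) and 40 mm over both jaws (y), at x = -45 and +45 mm; mouth tops 63 mm above the shelf, narrowest gap 15 mm at 53 mm
- station: the fixed surround, clips and lamp as one; origin and axes as bay. Each clip has two sprung jaws; pressing the tube straight down into both takes about 10 to 15 N. Between the clips there is only a strip 6 mm high, 32 mm wide. The dome lamp, 112 mm across, hangs behind the back wall, its mouth centred at x = +185, y = +105 mm, 235 mm up (top at 320 mm), on a post that rises from x = +115, y = +100 mm: keep clear
- toothbrush: bystander: blue toothbrush, 190 mm long along x, 11 mm high, lying flat; origin at the centre of its underside
- clipper: bystander: steel nail clipper, 82 mm long along x, 16 mm high; origin at the centre of its underside
- bowl_big: bystander: glazed bowl, 144 mm across, 55 mm high; origin at the centre of its underside
- bowl_small: bystander: smaller glazed bowl, 100 mm across, 50 mm high, stacked in the big one; origin at the centre of its underside
- jar: bystander: white jar, 68 mm diameter, 85 mm high; origin at the centre of its underside
Not all that is in view belongs to the job. What is shaped like the switchbox but orange is not meant. There is more than one size of the slate; the one meant has the size given above.

How it is judged:
By the outcome, as a careful person would: the job done as asked, in the order asked, and still so for the second after the job is handed in, with the robot touching nothing.
It also fails if it takes over 72 s, if anything falls off the work surface, if the arm or the gripper's body presses on something with over 40 N, if the wrist force passes 120 N, or if a joint passes its speed limit or range.

## Working session

There is one attempt and no reset: what is moved stays moved. The work goes in short steps, Python scripts to look and compute and a tool call to move; the robot and the scene stay as the last step left them, time stands still between calls to the robot, and variables do not carry over. Pictures are saved under pics/ and viewed, at most 10 in all, crops included, and the job is handed in when it is done.

Besides the shell and the picture viewer there is one more tool, called after "Emit:" in YAML: its name, and indented under it one key for each argument. play_rows: Moves the arm, as the interface text tells. Its arguments: {"type":"object","properties":{"moves":{"type":"array"},"force":{"type":"number"}},"required":["moves"]}

```bash
mkdir -p pics; ls
cat > h.py <<'E'
from bench import *
import numpy as np, cv2
def ray(c,px):
    d=np.linalg.inv(c["K"])@np.array([px[0],px[1],1.0]); R=np.array(c["R"]);t=np.array(c["t"])
    return -R.T@t, R.T@d
def at_z(c,px,z):
    o,d=ray(c,px); return o+d*(z-o[2])/d[2]
def proj(c,X):
    X=np.atleast_2d(X); p=(np.array(c["R"])@X.T).T+np.array(c["t"]); q=(np.array(c["K"])@p.T).T
    return q[:,:2]/q[:,2:]
def wcam(c,s):
    T=np.eye(4);T[:3,:3]=s["eef_rot"];T[:3,3]=s["tcp_pos"]
    M=np.linalg.inv(T@np.array(c["T_tool_cam"])); c=dict(c); c["R"]=M[:3,:3];c["t"]=M[:3,3]; return c
def save(n,img): cv2.imwrite("pics/"+n+".png",cv2.cvtColor(np.ascontiguousarray(img),cv2.COLOR_RGB2BGR))
E
python3 - <<'E'
from h import *
s=state(); print({k:np.round(v,3).tolist() for k,v in s.items()})
for n in("scene","top"):
    c=capture(n); save(n,c["frame"])
    print(n,(-np.array(c["R"]).T@c["t"]).round(3), np.array(c["K"]).round(0).tolist())
    for o in("knob_face","switchbox","slate","thermometer","station","toothbrush","clipper","bowl_big","jar"):
        for r in trace(o,c)[:4]:
            m=r["pixels"]; ys,xs=np.nonzero(m)
            print(o,round(r["confidence"],2),np.round(r["at"]),m.sum(),xs.min(),xs.max(),ys.min(),ys.max(),at_z(c,r["at"],0.01).round(3))
E
```

```text
pics
{'t': 0.0, 'qpos': [1.223, 0.435, 0.025, 1.574, -0.012, 1.134, -0.075], 'joint_vel': [0.0, 0.002, -0.0, 0.001, -0.0, -0.001, -0.0], 'tau': [-0.001, -66.785, 0.985, -31.446, -0.061, 0.043, 0.0], 'tcp_pos': [0.151, -0.606, 0.226], 'eef_rot': [[0.97, 0.242, -0.001], [0.242, -0.97, 0.001], [-0.0, -0.002, -1.0]], 'contact_force': [0.113, -0.047, 0.442], 'torque': [0.001, -0.007, 0.053], 'finger_force': 0.0, 'finger_gap': 0.092}
scene [1.395 0.414 0.859] [[482.0, 0.0, 327.0], [0.0, 482.0, 240.0], [0.0, 0.0, 1.0]]
knob_face 0.65 [253. 226.] 253 243 262 218 234 [ 0.457 -0.257  0.01 ]
knob_face 0.49 [263. 176.] 143 256 271 172 184 [ 0.2   -0.378  0.01 ]
switchbox 0.79 [234. 250.] 2467 203 262 219 275 [ 0.577 -0.244  0.01 ]
switchbox 0.73 [520. 294.] 1095 500 541 278 311 [0.4   0.492 0.01 ]
switchbox 0.6 [249. 192.] 1852 219 271 172 218 [ 0.307 -0.366  0.01 ]
switchbox 0.17 [511. 310.] 1047 490 551 272 317 [0.466 0.482 0.01 ]
slate 0.81 [401. 270.] 1316 371 434 251 285 [0.45  0.195 0.01 ]
slate 0.74 [470. 241.] 2159 433 505 220 260 [0.243 0.332 0.01 ]
thermometer 0.71 [329. 260.] 427 321 
[... 1029 characters left out ...]
07 216 270 251 288 [0.434 0.191 0.01 ]
slate 0.78 [196. 350.] 3670 155 235 316 380 [0.224 0.318 0.01 ]
slate 0.19 [121. 253.] 1161 106 158 242 294 [0.486 0.533 0.01 ]
thermometer 0.56 [312. 254.] 481 302 322 225 286 [0.481 0.007 0.01 ]
station 0.96 [193. 173.] 3577 147 287 99 241 [0.711 0.341 0.01 ]
toothbrush 0.7 [320. 150.] 325 285 350 144 154 [ 0.777 -0.016  0.01 ]
clipper 0.48 [316. 188.] 149 304 330 181 196 [ 0.667 -0.003  0.01 ]
bowl_big 0.91 [116. 257.] 1062 106 158 242 294 [0.475 0.544 0.01 ]
bowl_big 0.52 [321. 149.] 321 285 350 144 154 [ 0.778 -0.018  0.01 ]
jar 0.67 [191. 174.] 3446 148 288 101 241 [0.709 0.346 0.01 ]
jar 0.63 [498. 259.] 688 479 510 245 272 [ 0.465 -0.499  0.01 ]
```

View pics/scene.png

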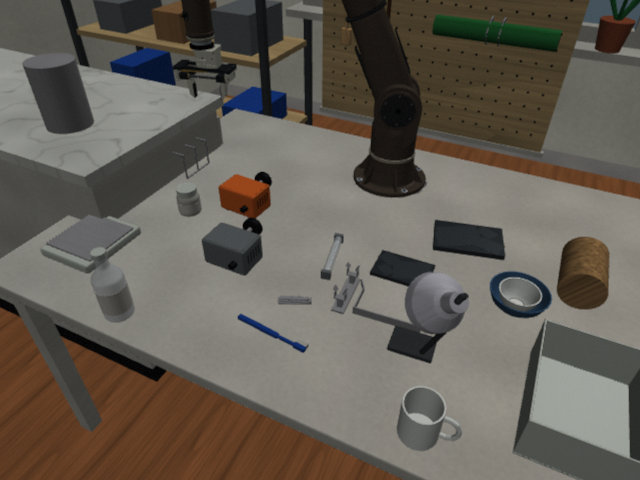

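View pics/top.png

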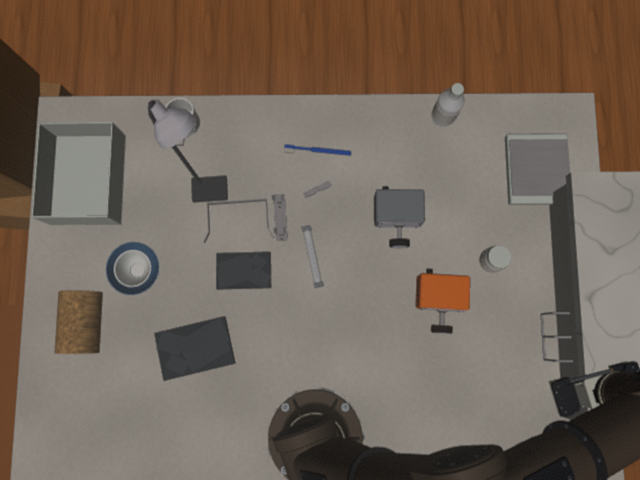

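The small slate at top (244,270) measures about 147×98 mm, so it is the one meant; the larger slate at (196,350) is a decoy. The grey switchbox at (400,208), with its knob at (400,243), is the right one, and the orange box at (443,293) is a decoy. The thermometer is at (312,257) and the station at (238,220). I'll check these choices in one close crop.

Run:
```python
from h import *
c=capture("top"); f=c["frame"]
save("crop",cv2.resize(f[140:300,195:430],None,fx=3.4,fy=3.4,interpolation=cv2.INTER_CUBIC))
for o,z in(("slate",.012),("thermometer",.018)):
    r=trace(o,c)[0]; b=cv2.boxPoints(cv2.minAreaRect(np.argwhere(r["pixels"])[:,::-1].astype(np.float32)))
    W=np.array([at_z(c,p,z)[:2] for p in b]); print(o,W.mean(0).round(4),np.linalg.norm(W-np.roll(W,1,0),axis=1).round(3)); d=W-np.roll(W,1,0);print(np.degrees(np.arctan2(d[:,1],d[:,0])).round(1))
```

```text
slate [0.2293 0.3225] [0.129 0.2   0.13  0.198]
[  15.4  -77.2 -165.7  102.7]
thermometer [0.4763 0.0062] [0.172 0.026 0.172 0.025]
[  12.3  -77.7 -167.9  102.2]
```

View pics/crop.png

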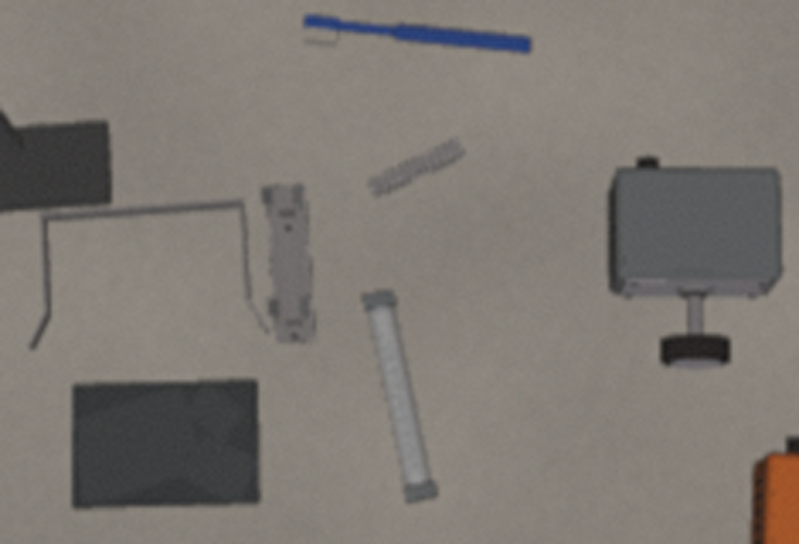

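The crop shows the grey box with its black knob at crop (695,350), the small slate at (166,443), the thermometer at (400,395), the clip strip at (288,263) and the surround's open side facing the slate. That confirms the choices. Next I'll work out metric positions.

Run:
```python
from h import *
c=capture("top")
def P(u,v,z): return at_z(c,((u+.5)/3.4+195-.5,(v+.5)/3.4+140-.5),z).round(4)
for n,u,v,z in [("knob back top",695,337,.078),("knob front top",695,361,.078),("knobL",661,350,.05),("knobR",729,350,.05),
 ("box BL",616,170,.084),("box BR",779,170,.084),("box FL",612,283,.084),("box FR",781,283,.084),
 ("wall L",44,216,.022),("wall R",243,203,.022),("Rend",249,296,.016),("Lkink",48,314,.016),
 ("flareR",268,332,.016),("flareL",33,348,.016),
 ("sl",73,384,.012),("sl",257,380,.012),("sl",260,502,.012),("sl",74,507,.012),
 ("clip far",288,205,.06),("clip near",291,318,.06),("th far",380,299,.02),("th near",421,491,.02)]:
    print(n,P(u,v,z)[:2])
m=trace("switchbox",c)
for r in m[:3]:
  x=np.argwhere(r["pixels"]); print(x.mean(0))
```

```text
knob back top [ 0.5123 -0.2235]
knob front top [ 0.4935 -0.223 ]
knobL [ 0.5064 -0.2   ]
knobR [ 0.5062 -0.2534]
box BL [ 0.6436 -0.1641]
box BR [ 0.643  -0.2911]
box FL [ 0.5539 -0.1595]
box FR [ 0.5534 -0.2901]
wall L [0.6222 0.2948]
wall R [0.6323 0.1332]
Rend [0.5567 0.128 ]
Lkink [0.5425 0.2905]
flareR [0.5272 0.1124]
flareL [0.5148 0.3019]
sl [0.4859 0.2696]
sl [0.4887 0.1212]
sl [0.3905 0.1177]
sl [0.3869 0.2663]
clip far [0.622  0.0938]
clip near [0.5312 0.0907]
th far [0.5532 0.022 ]
th near [ 0.3984 -0.0108]
[211.86966094 398.44297666]
[295.8607316  442.31379462]
[161.00640205 200.3287452 ]
```

Emit:
play_rows:
  moves:
    - {"slide": [0.95, 1, 0], "delta_rot": [0, 0, 0.8], "grip": -0.2}
    - {"slide": [0.95, 1, 0], "delta_rot": [0, 0, 0.8], "grip": -0.2}
    - {"slide": [0.95, 1, 0], "delta_rot": [0, 0, 0.8], "grip": -0.2}
    - {"slide": [0.95, 1, 0], "delta_rot": [0, 0, 0.8], "grip": -0.2}
    - {"slide": [0.95, 1, 0], "delta_rot": [0, 0, 0.8], "grip": -0.2}
    - {"slide": [0.95, 1, 0], "delta_rot": [0, 0, 0.8], "grip": -0.2}
    - {"slide": [0.95, 1, 0], "delta_rot": [0, 0, 0.8], "grip": -0.2}
    - {"slide": [0.95, 1, 0], "delta_rot": [0, 0, 0.8], "grip": -0.2}
    - {"slide": [0.95, 1, 0], "delta_rot": [0, 0, 0.8], "grip": -0.2}
    - {"slide": [0.95, 1, 0], "delta_rot": [0, 0, 0.8], "grip": -0.2}
    - {"slide": [0.95, 1, 0], "delta_rot": [0, 0, 0.8], "grip": -0.2}
    - {"slide": [0.95, 1, 0], "delta_rot": [0, 0, 0.8], "grip": -0.2}

```text
t: 2.75
tcp_pos: [0.4943, -0.2455, 0.2269]
eef_rot: [[-0.018, 1.0, 0.0], [1.0, 0.018, -0.0], [-0.0, 0.0, -1.0]]
contact_force: [-0.9, 0.7, -0.6]
finger_gap: 0.037
finger_force: 0.0
```

Run:
```python
from h import *
s=state(); c=wcam(capture("wrist"),s); save("w1",c["frame"])
print(s["tcp_pos"].round(4) if hasattr(s["tcp_pos"],"round") else s["tcp_pos"])
print("cam",(-c["R"].T@c["t"]).round(3), c["R"][2].round(2))
np.save("w1.npy",{k:c[k] for k in("K","R","t")},allow_pickle=True)
X=[[.4935,-.2265,.078],[.5123,-.2265,.078],[.503,-.1985,.05],[.503,-.2545,.05],[.5535,-.2265,.05]]
print(proj(c,X).round(0).tolist())
for r in trace("knob_face",c)[:2]:
    ys,xs=np.nonzero(r["pixels"]);print(r["confidence"],r["at"],xs.min(),xs.max(),ys.min(),ys.max())
```

```text
[ 0.4943 -0.2455  0.2269]
cam [ 0.493 -0.166  0.386] [ 0.01 -0.29 -0.96]
[[313.0, 199.0], [337.0, 199.0], [325.0, 159.0], [324.0, 224.0], [383.0, 194.0]]
0.82 [81.3, 299.3] 55 122 269 330
0.62 [334.6, 191.7] 317 381 159 224
```

View pics/w1.png

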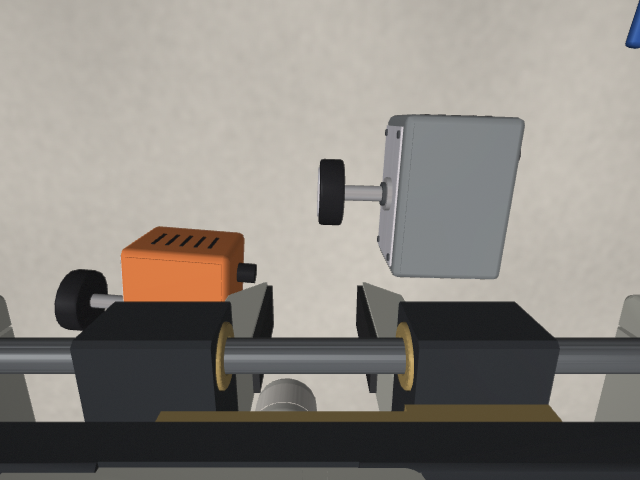

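The wrist view shows the grey box's knob head at cols 318–344, rows 159–224, which puts its centre at about x 0.506, y −0.2265. The orange box at lower left is the decoy. Going down onto the knob now.

Emit:
play_rows:
  moves:
    - {"slide": [0.4, 0.63, -0.8], "delta_rot": [0, 0, -0.12], "grip": -0.2}
    - {"slide": [0, 0, -1], "delta_rot": [0, 0, 0], "grip": -0.2}
    - {"slide": [0, 0, -1], "delta_rot": [0, 0, 0], "grip": -0.2}
    - {"slide": [0, 0, -1], "delta_rot": [0, 0, 0], "grip": -0.2}
    - {"slide": [0, 0, -1], "delta_rot": [0, 0, 0], "grip": -0.2}
    - {"slide": [0, 0, -0.7], "delta_rot": [0, 0, 0], "grip": -0.2}
    - {"slide": [0, 0, 0], "delta_rot": [0, 0, 0], "grip": -0.2}
  force: 25

```text
t: 3.72
tcp_pos: [0.5041, -0.2276, 0.0605]
eef_rot: [[0.003, 1.0, -0.003], [1.0, -0.003, 0.001], [0.001, -0.003, -1.0]]
contact_force: [-0.2, 0.5, -0.2]
finger_gap: 0.037
finger_force: 0.0
```

Emit:
play_rows:
  moves:
    - {"slide": [0, 0, 0], "delta_rot": [0, 0, 0], "grip": -1}
    - {"slide": [0, 0, 0], "delta_rot": [0, 0, 0], "grip": -1}
    - {"slide": [0, 0, 0], "delta_rot": [0, 0, 0], "grip": -1}
  force: 25

```text
t: 4.1
tcp_pos: [0.5072, -0.2279, 0.0629]
eef_rot: [[0.003, 1.0, 0.004], [1.0, -0.003, -0.001], [-0.001, 0.004, -1.0]]
contact_force: [4.5, -0.1, 0.2]
finger_gap: 0.0197
finger_force: 25.0
```

Emit:
play_rows:
  moves:
    - {"slide": [-0.15, 0, 0], "delta_rot": [0, 0, 0], "grip": -1}
    - {"slide": [-0.15, 0, 0], "delta_rot": [0, 0, 0], "grip": -1}
    - {"slide": [-0.15, 0, 0], "delta_rot": [0, 0, 0], "grip": -1}
    - {"slide": [-0.15, 0, 0], "delta_rot": [0, 0, 0], "grip": -1}
    - {"slide": [-0.08, 0, 0], "delta_rot": [0, 0, 0], "grip": -1}
    - {"slide": [0, 0, 0], "delta_rot": [0, 0, 0], "grip": -1}

```text
t: 4.85
tcp_pos: [0.4916, -0.2277, 0.0631]
eef_rot: [[0.001, 1.0, 0.012], [1.0, -0.001, -0.001], [-0.001, 0.012, -1.0]]
contact_force: [22.2, -1.7, -15.8]
finger_gap: 0.0199
finger_force: 25.0
```

Emit:
play_rows:
  moves:
    - {"slide": [0.2, 0, 0], "delta_rot": [0, 0, 0], "grip": -0.1}
    - {"slide": [0, 0, 0], "delta_rot": [0, 0, 0], "grip": -0.1}
    - {"slide": [0, 0, 0.5], "delta_rot": [0, 0, 0], "grip": -0.1}
    - {"slide": [0, 0, 1], "delta_rot": [0, 0, 0], "grip": -0.1}
    - {"slide": [0, 0, 1], "delta_rot": [0, 0, 0], "grip": -0.1}
    - {"slide": [0, 0, 1], "delta_rot": [0, 0, 0], "grip": -0.1}

```text
t: 5.6
tcp_pos: [0.4904, -0.2274, 0.1687]
eef_rot: [[0.002, 1.0, -0.0], [1.0, -0.002, -0.0], [-0.0, -0.0, -1.0]]
contact_force: [0.6, -0.7, -0.2]
finger_gap: 0.0412
finger_force: 0.0
```

Run:
```python
from h import *
s=state(); print(s["tcp_pos"],s["contact_force"])
c=wcam(capture("wrist"),s)
for r in trace("knob_face",c)[:2]:
    ys,xs=np.nonzero(r["pixels"]);print(r["confidence"],r["at"],xs.min(),xs.max(),ys.min(),ys.max())
print(proj(c,[[.4815,-.2265,.06],[.5015,-.2265,.06]]))
save("w2",c["frame"][100:400,200:500])
```

```text
[ 0.49041673 -0.22741449  0.16866489] [ 0.60920068 -0.66788974 -0.15551778]
0.83 [49.7, 376.9] 25 76 321 393
0.67 [323.9, 228.3] 299 399 191 268
[[301.32135222 235.0022797 ]
 [329.64244781 234.99166415]]
```

View pics/w2.png

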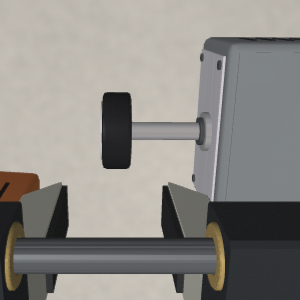

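The knob head is at crop (116,130) with about 45 mm of stem showing, so it is in the outer detent and the lamp is off. Next I'll move to a view over the slate and station.

Emit:
play_rows:
  moves:
    - {"slide": [-0.1, 0.95, 0.4], "delta_rot": [0, 0, -0.8], "grip": 0.9}
    - {"slide": [-0.1, 0.95, 0.4], "delta_rot": [0, 0, -0.8], "grip": 0.9}
    - {"slide": [-0.1, 0.95, 0.4], "delta_rot": [0, 0, -0.8], "grip": 0.9}
    - {"slide": [-0.1, 0.95, 0.4], "delta_rot": [0, 0, -0.8], "grip": 0.9}
    - {"slide": [-0.1, 0.95, 0.4], "delta_rot": [0, 0, -0.8], "grip": 0.9}
    - {"slide": [-0.1, 0.95, 0.4], "delta_rot": [0, 0, -0.8], "grip": 0.9}
    - {"slide": [-0.1, 0.95, 0.4], "delta_rot": [0, 0, -0.8], "grip": 0.9}
    - {"slide": [-0.1, 0.95, 0.4], "delta_rot": [0, 0, -0.8], "grip": 0.9}
    - {"slide": [-0.1, 0.95, 0.4], "delta_rot": [0, 0, -0.8], "grip": 0.9}
    - {"slide": [-0.1, 0.95, 0.4], "delta_rot": [0, 0, -0.8], "grip": 0.9}
    - {"slide": [-0.1, 0.95, 0.4], "delta_rot": [0, 0, -0.8], "grip": 0.9}
    - {"slide": [-0.1, 0.95, 0], "delta_rot": [0, 0, -0.8], "grip": 0.9}

```text
t: 7.2
tcp_pos: [0.4546, 0.1153, 0.2996]
eef_rot: [[0.975, 0.222, 0.001], [0.222, -0.975, -0.0], [0.001, 0.0, -1.0]]
contact_force: [0.5, 0.3, -1.2]
finger_gap: 0.087
finger_force: 0.0
```

Emit:
play_rows:
  moves:
    - {"slide": [0, 0.9, 0], "delta_rot": [0, 0, -0.6], "grip": 0.9}
    - {"slide": [0, 0.9, 0], "delta_rot": [0, 0, -0.6], "grip": 0.9}
    - {"slide": [0, 0, 0], "delta_rot": [0, 0, 0], "grip": 0.9}

```text
t: 7.58
tcp_pos: [0.454, 0.1703, 0.2987]
eef_rot: [[0.998, 0.063, -0.001], [0.063, -0.998, 0.0], [-0.001, -0.0, -1.0]]
contact_force: [-0.4, -0.8, 0.3]
finger_gap: 0.0873
finger_force: 0.0
```

Run:
```python
from h import *
s=state(); print(s["tcp_pos"],s["eef_rot"],s["qpos"])
c=wcam(capture("wrist"),s); save("w3",c["frame"])
np.save("w3.npy",{k:c[k] for k in("K","R","t")},allow_pickle=True)
for o in("slate","thermometer","station"):
  for r in trace(o,c)[:2]:
    ys,xs=np.nonzero(r["pixels"]);print(o,r["confidence"],r["at"],xs.min(),xs.max(),ys.min(),ys.max())
```

```text
[0.45400969 0.17030284 0.29870042] [[ 9.97989673e-01  6.33717714e-02 -7.94075074e-04]
 [ 6.33720748e-02 -9.97989904e-01  3.62939789e-04]
 [-7.69478769e-04 -4.12532347e-04 -9.99999619e-01]] [-0.07906617  0.18709658 -0.45710805  1.76087457  0.0869565   1.21419374
 -2.06708551]
slate 0.85 [230.0, 333.7] 131 270 295 399
slate 0.59 [291.7, 198.8] 226 360 154 245
thermometer 0.82 [462.2, 170.3] 443 478 99 253
station 0.62 [380.5, 37.9] 154 427 0 132
```

View pics/w3.png

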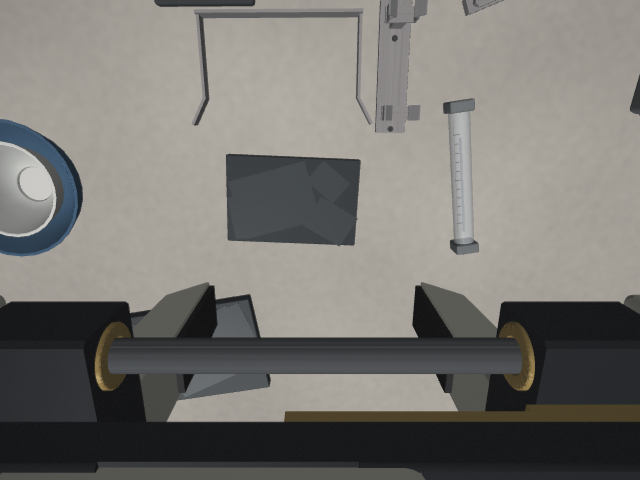

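The wrist view shows the slate with corners (227,154), (360,159), (355,245), (228,240). The surround's back wall runs along row ~13 from col 198 to 362, with side-wall kinks at (207,98) and (359,98). The clips are at about (405,10) and (400,112), and the thermometer caps at (459,105) and (463,247).

Run:
```python
from h import *
c=np.load("w3.npy",allow_pickle=True).item()
def P(u,v,z): return at_z(c,(u,v),z)[:2].round(4)
for n,u,v,z in [("sl",227,154,.012),("sl",360,159,.012),("sl",355,245,.012),("sl",228,240,.012),
("wallL top",200,11,.022),("wallR top",361,11,.022),("wallL bot",207,17,0),("wallR bot",358,17,0),("kinkR",358,98,.016),("kinkL",208,98,.016),("flR",371,123,.016),("flL",195,124,.016),
("strip nearL",376,132,.006),("strip nearR",405,132,.006),("th far",459,104,.026),("th near",463,240,.026)]: print(n,P(u,v,z))
a=np.radians(3.6);R=np.array([[np.cos(a),-np.sin(a)],[np.sin(a),np.cos(a)]])
b=np.array([.577,.211])
def S(x,y,z): return [*(b+R@[x,y]),z]
names=["wallL","wallR","kL","kR","flL","flR","clipnear L","clipnear R"]
print(list(zip(names,proj(c,[S(50,80,0) if 0 else S(.05,.08,0),S(.05,-.08,0),S(-.028,.08,.016),S(-.028,-.08,.016),S(-.056,.095,.016),S(-.056,-.095,.016),S(-.052,-.098,.063),S(-.052,-.138,.063)]).round(0).tolist())))
```

```text
sl [0.4889 0.2704]
sl [0.4931 0.1228]
sl [0.3927 0.1188]
sl [0.3891 0.2691]
wallL top [0.6261 0.2948]
wallR top [0.6364 0.1372]
wallL bot [0.6258 0.2937]
wallR bot [0.6359 0.1377]
kinkR [0.5564 0.1317]
kinkL [0.5461 0.2896]
flR [0.5321 0.1153]
flL [0.5187 0.3038]
strip nearL [0.5229 0.1074]
strip nearR [0.525  0.0754]
th far [0.5568 0.0278]
th near [ 0.4112 -0.0021]
[('wallL', [207.0, 21.0]), ('wallR', [361.0, 22.0]), ('kL', [208.0, 100.0]), ('kR', [360.0, 100.0]), ('flL', [197.0, 128.0]), ('flR', [373.0, 128.0]), ('clipnear L', [383.0, 125.0]), ('clipnear R', [425.0, 125.0])]
```

Emit:
play_rows:
  moves:
    - {"slide": [-0.93, 0.25, -1], "delta_rot": [0, 0, 0], "grip": 0.9}
    - {"slide": [-0.93, 0.25, -1], "delta_rot": [0, 0, 0], "grip": 0.9}
    - {"slide": [-0.93, 0.25, -1], "delta_rot": [0, 0, 0], "grip": 0.9}
    - {"slide": [0, 0, -1], "delta_rot": [0, 0, 0], "grip": 0.9}
    - {"slide": [0, 0, -1], "delta_rot": [0, 0, 0], "grip": 0.9}
    - {"slide": [0, 0, -1], "delta_rot": [0, 0, 0], "grip": 0.9}
    - {"slide": [0, 0, -1], "delta_rot": [0, 0, 0], "grip": 0.9}
    - {"slide": [0, 0, -1], "delta_rot": [0, 0, 0], "grip": 0.9}
    - {"slide": [0, 0, -1], "delta_rot": [0, 0, 0], "grip": 0.9}
    - {"slide": [0, 0, -0.5], "delta_rot": [0, 0, 0], "grip": 0.9}
    - {"slide": [0, 0, -0.25], "delta_rot": [0, 0, 0], "grip": 0.9}
    - {"slide": [0, 0, 0], "delta_rot": [0, 0, 0], "grip": 0.9}

```text
t: 9.28
tcp_pos: [0.3715, 0.1906, 0.0062]
eef_rot: [[0.998, 0.06, -0.0], [0.06, -0.998, -0.0], [-0.0, 0.0, -1.0]]
contact_force: [-0.3, 0.3, 1.0]
finger_gap: 0.0876
finger_force: 0.0
```

Emit:
play_rows:
  moves:
    - {"slide": [0.2, 0, 0], "delta_rot": [0, 0, 0], "grip": 0.9}
    - {"slide": [0.2, 0, 0], "delta_rot": [0, 0, 0], "grip": 0.9}
    - {"slide": [0.25, 0.03, 0], "delta_rot": [0, 0, 0], "grip": 0.9}
    - {"slide": [0.3, 0.05, 0], "delta_rot": [0, 0, 0], "grip": 0.9}
    - {"slide": [0.3, 0.05, 0], "delta_rot": [0, 0, 0], "grip": 0.9}
    - {"slide": [0.3, 0.05, 0], "delta_rot": [0, 0, 0], "grip": 0.9}
    - {"slide": [0, 0, 0], "delta_rot": [0, 0, 0], "grip": 0.9}

```text
t: 10.15
tcp_pos: [0.4196, 0.197, 0.0063]
eef_rot: [[0.998, 0.06, 0.002], [0.06, -0.998, 0.001], [0.002, -0.001, -1.0]]
contact_force: [-0.9, 1.0, -1.0]
finger_gap: 0.0871
finger_force: 0.0
```

```bash
cat >> h.py <<'E'
def slatepose(c):
    m=[r["pixels"] for r in trace("slate",c)]
    best=None
    for p in m:
        n,l,st,_=cv2.connectedComponentsWithStats(p.astype(np.uint8)); i=1+st[1:,4].argmax()
        b=cv2.boxPoints(cv2.minAreaRect(np.argwhere(l==i)[:,::-1].astype(np.float32)))
        W=np.array([at_z(c,q,.012)[:2] for q in b]); ctr=W.mean(0)
        d=W-np.roll(W,1,0); L=np.linalg.norm(d,axis=1)
        a=(np.degrees(np.arctan2(d[:,1],d[:,0]))+45)%90-45
        print("slate cand",ctr.round(4),L.round(3),a.round(1))
E
python3 - <<'E'
from h import *
s=state(); print(s["tcp_pos"],s["contact_force"])
c=capture("top");slatepose(c)
w=wcam(capture("wrist"),s);slatepose(w); save("w4",w["frame"])
E
```

```text
[0.41958719 0.19699488 0.00632952] [-0.88149993  0.98502341 -0.97383849]
slate cand [0.2292 0.3217] [0.129 0.2   0.13  0.197] [15.8 13.2 14.7 13.1]
slate cand [0.4989 0.1779] [0.062 0.099 0.062 0.099] [4.7 3.4 4.2 3.4]
slate cand [0.481  0.2043] [0.18  0.103 0.149 0.102] [ 3.5 -5.7  3.5 12.1]
```

View pics/w4.png

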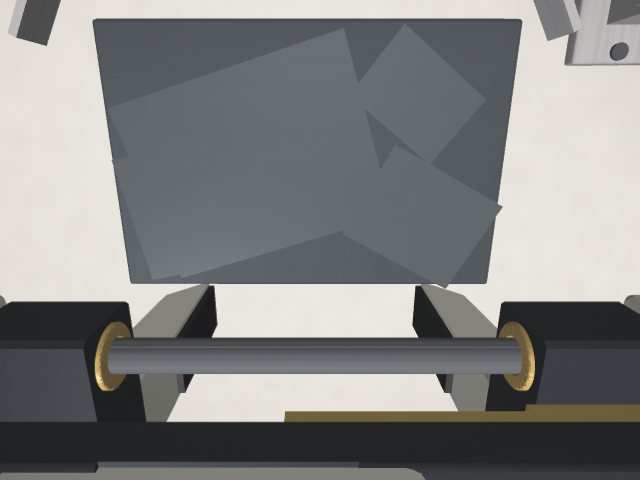

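The slate now sits square to the fingers, with edges at row 19 (cols 94–521) and row 283 (cols 131–487). It is about 4 mm to the −y side of the surround's centre line, judged from the flare tips at (47,45) and (547,40). I'll keep pushing with a slight lateral correction.

Emit:
play_rows:
  moves:
    - {"slide": [0.25, 0.045, 0], "delta_rot": [0, 0, 0.03], "grip": 0.9}
    - {"slide": [0.25, 0.045, 0], "delta_rot": [0, 0, 0], "grip": 0.9}
    - {"slide": [0.25, 0.045, 0], "delta_rot": [0, 0, 0], "grip": 0.9}
    - {"slide": [0.25, 0.045, 0], "delta_rot": [0, 0, 0], "grip": 0.9}
    - {"slide": [0.25, 0.02, 0], "delta_rot": [0, 0, 0], "grip": 0.9}
    - {"slide": [0.25, 0.015, 0], "delta_rot": [0, 0, 0], "grip": 0.9}
    - {"slide": [0.25, 0.015, 0], "delta_rot": [0, 0, 0], "grip": 0.9}
    - {"slide": [0.25, 0.015, 0], "delta_rot": [0, 0, 0], "grip": 0.9}

```text
t: 11.35
tcp_pos: [0.4784, 0.2037, 0.0062]
eef_rot: [[0.998, 0.065, -0.0], [0.065, -0.998, -0.0], [-0.0, 0.0, -1.0]]
contact_force: [-3.0, 0.8, -0.1]
finger_gap: 0.0874
finger_force: 1.4
```

Run:
```python
from h import *
s=state(); print(s["tcp_pos"],s["contact_force"])
w=wcam(capture("wrist"),s);slatepose(w)
w=w["frame"]; g=cv2.resize(w[0:300],None,fx=1,fy=1); save("w5",g)
```

```text
[0.47837524 0.20374176 0.00620686] [-3.0394481   0.84450378 -0.07039889]
slate cand [0.5392 0.2116] [0.18  0.101 0.149 0.101] [ 3.4 -5.9  3.5 12.1]
```

View pics/w5.png

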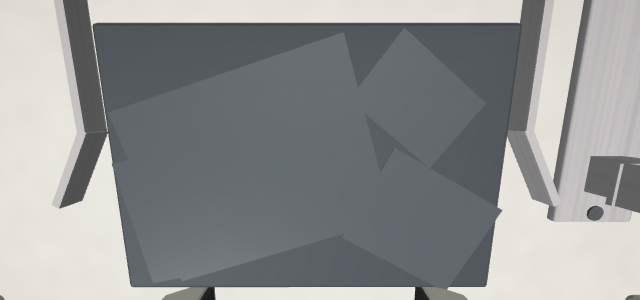

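The slate is square between the walls: the left kink at (107,132) and right kink at (508,130) sit symmetrically about its edges. I'll continue to the back wall.

Emit:
play_rows:
  moves:
    - {"slide": [0.25, 0.014, 0], "delta_rot": [0, 0, 0], "grip": 0.9}
    - {"slide": [0.25, 0.014, 0], "delta_rot": [0, 0, 0], "grip": 0.9}
    - {"slide": [0.25, 0.014, 0], "delta_rot": [0, 0, 0], "grip": 0.9}
    - {"slide": [0.25, 0.014, 0], "delta_rot": [0, 0, 0], "grip": 0.9}
    - {"slide": [0.15, 0.01, 0], "delta_rot": [0, 0, 0], "grip": 0.9}
    - {"slide": [0.1, 0.006, 0], "delta_rot": [0, 0, 0], "grip": 0.9}

```text
t: 12.2
tcp_pos: [0.5155, 0.2059, 0.0062]
eef_rot: [[0.998, 0.064, -0.0], [0.064, -0.998, -0.0], [-0.0, 0.0, -1.0]]
contact_force: [-5.0, -0.0, 2.5]
finger_gap: 0.0871
finger_force: 2.4
```

Emit:
play_rows:
  moves:
    - {"slide": [0.08, 0.005, 0], "delta_rot": [0, 0, 0], "grip": 0.9}
    - {"slide": [0.08, 0.005, 0], "delta_rot": [0, 0, 0], "grip": 0.9}

```text
t: 12.45
tcp_pos: [0.5199, 0.2061, 0.0062]
eef_rot: [[0.998, 0.065, -0.001], [0.065, -0.998, -0.0], [-0.001, 0.0, -1.0]]
contact_force: [-9.9, -1.4, 4.8]
finger_gap: 0.0874
finger_force: 5.3
```

Emit:
play_rows:
  moves:
    - {"slide": [0.08, 0.005, 0], "delta_rot": [0, 0, 0], "grip": 0.9}
    - {"slide": [0.08, 0.005, 0], "delta_rot": [0, 0, 0], "grip": 0.9}

```text
t: 12.7
tcp_pos: [0.5202, 0.206, 0.0057]
eef_rot: [[0.998, 0.066, -0.008], [0.066, -0.998, -0.003], [-0.008, 0.002, -1.0]]
contact_force: [-23.2, -1.6, 17.6]
finger_gap: 0.0873
finger_force: 11.7
```

The slate has met the back wall: 23 N with no further motion. Backing off and going to look at the thermometer.

Emit:
play_rows:
  moves:
    - {"slide": [-0.3, -0.02, 0], "delta_rot": [0, 0, 0], "grip": 0.9}
    - {"slide": [-0.5, -0.03, 0], "delta_rot": [0, 0, 0], "grip": 0.9}
    - {"slide": [0, 0, 1], "delta_rot": [0, 0, 0], "grip": 0.9}
    - {"slide": [0, 0, 1], "delta_rot": [0, 0, 0], "grip": 0.5}
    - {"slide": [0, -0.95, 1], "delta_rot": [0, 0, 0.2], "grip": 0}
    - {"slide": [-0.1, -0.95, 1], "delta_rot": [0, 0, 0.2], "grip": 0}
    - {"slide": [-0.1, -0.95, 1], "delta_rot": [0, 0, 0.2], "grip": 0}
    - {"slide": [-0.1, -0.95, 1], "delta_rot": [0, 0, 0.2], "grip": 0}
    - {"slide": [-0.1, -0.95, 0.5], "delta_rot": [0, 0, 0.2], "grip": 0}
    - {"slide": [0, -0.95, 0], "delta_rot": [0, 0, 0], "grip": 0}
    - {"slide": [0, -0.95, 0], "delta_rot": [0, 0, 0], "grip": 0}
    - {"slide": [0, 0, 0], "delta_rot": [0, 0, 0], "grip": 0}

```text
t: 14.2
tcp_pos: [0.4889, 0.0029, 0.2012]
eef_rot: [[0.98, 0.199, 0.001], [0.199, -0.98, -0.002], [0.001, 0.002, -1.0]]
contact_force: [-0.7, -0.1, -0.2]
finger_gap: 0.0461
finger_force: 0.0
```

Run:
```python
from h import *
s=state(); print(s["tcp_pos"],s["contact_force"],s["eef_rot"][0])
w=wcam(capture("wrist"),s); save("w6",w["frame"]); np.save("w6.npy",{k:w[k] for k in("K","R","t")},allow_pickle=True)
for z in(.0,.013,.024):
  for r in trace("thermometer",w)[:1]:
    b=cv2.boxPoints(cv2.minAreaRect(np.argwhere(r["pixels"])[:,::-1].astype(np.float32)))
    W=np.array([at_z(w,q,z)[:2] for q in b]); print(z,r["confidence"],W.mean(0).round(4),W.round(3).tolist(),b.round(0).tolist())
```

```text
[0.48889995 0.00290611 0.20123912] [-0.72966783 -0.13530067 -0.15120525] [9.80089725e-01 1.98552850e-01 9.47021614e-04]
0.0 0.79 [0.4711 0.0076] [[0.558, 0.039], [0.563, 0.012], [0.385, -0.026], [0.378, 0.006]] [[290.0, 124.0], [322.0, 124.0], [322.0, 312.0], [290.0, 312.0]]
0.013 0.79 [0.4746 0.0081] [[0.558, 0.038], [0.564, 0.012], [0.391, -0.024], [0.385, 0.006]] [[290.0, 124.0], [322.0, 124.0], [322.0, 312.0], [290.0, 312.0]]
0.024 0.79 [0.4775 0.0084] [[0.558, 0.038], [0.564, 0.012], [0.397, -0.023], [0.391, 0.007]] [[290.0, 124.0], [322.0, 124.0], [322.0, 312.0], [290.0, 312.0]]
```

View pics/w6.png

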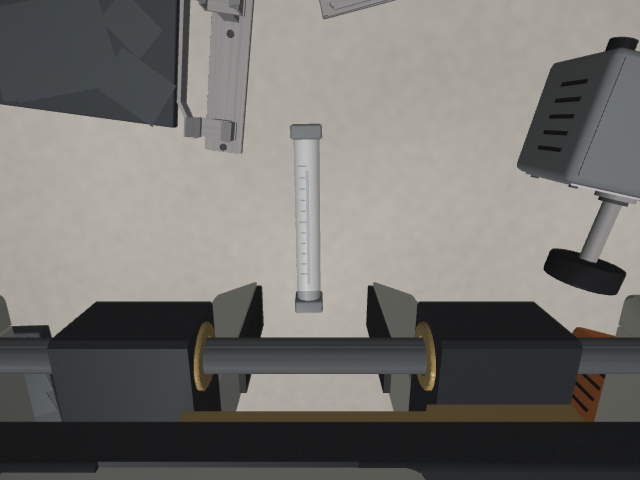

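The thermometer is at cols 290–322, rows 124–312 (length 170 mm ✓), middle at about (0.477, 0.008), yaw about 11.5°. Descending to grasp it.

Emit:
play_rows:
  moves:
    - {"slide": [-0.4, 0.17, -1], "delta_rot": [0, 0, 0], "grip": 0}
    - {"slide": [0, 0, -1], "delta_rot": [0, 0, 0], "grip": 0}
    - {"slide": [0, 0, -1], "delta_rot": [0, 0, 0], "grip": 0}
    - {"slide": [0, 0, -1], "delta_rot": [0, 0, 0], "grip": 0}
    - {"slide": [0, 0, -1], "delta_rot": [0, 0, 0], "grip": 0}
    - {"slide": [0, 0, -1], "delta_rot": [0, 0, 0], "grip": 0}
    - {"slide": [0, 0, -0.57], "delta_rot": [0, 0, 0], "grip": 0}
    - {"slide": [0, 0, 0], "delta_rot": [0, 0, 0], "grip": 0}
    - {"slide": [0, 0, 0], "delta_rot": [0, 0, 0], "grip": -1}
    - {"slide": [0, 0, 0], "delta_rot": [0, 0, 0], "grip": -1}
    - {"slide": [0, 0, 0], "delta_rot": [0, 0, 0], "grip": -1}
    - {"slide": [0, 0, 0], "delta_rot": [0, 0, 0], "grip": -1}
  force: 40

```text
t: 15.9
tcp_pos: [0.4775, 0.0105, 0.0048]
eef_rot: [[0.979, 0.203, 0.001], [0.203, -0.979, -0.0], [0.001, 0.0, -1.0]]
contact_force: [-1.1, -0.4, 7.0]
finger_gap: 0.0207
finger_force: 40.0
```

Emit:
play_rows:
  moves:
    - {"slide": [0, 0, 1], "delta_rot": [0, 0, 0], "grip": -1}
    - {"slide": [0, 0, 1], "delta_rot": [0, 0, 0], "grip": -1}
    - {"slide": [0, 0, 1], "delta_rot": [0, 0, 0], "grip": -1}
    - {"slide": [0.9, 0.7, 0.2], "delta_rot": [0, 0, -0.25], "grip": -1}
    - {"slide": [0.9, 0.7, 0.2], "delta_rot": [0, 0, -0.25], "grip": -1}
    - {"slide": [0.9, 0.7, 0.2], "delta_rot": [0, 0, -0.25], "grip": -1}
    - {"slide": [0.95, 0.7, 0.2], "delta_rot": [0, 0, -0.25], "grip": -1}
    - {"slide": [0, 0, 0], "delta_rot": [0, 0, 0], "grip": -1}
    - {"slide": [0, 0, 0], "delta_rot": [0, 0, 0], "grip": -1}

```text
t: 17.02
tcp_pos: [0.5856, 0.094, 0.1177]
eef_rot: [[0.998, 0.065, -0.001], [0.065, -0.998, -0.001], [-0.001, 0.001, -1.0]]
contact_force: [-0.9, 0.3, -1.5]
finger_gap: 0.021
finger_force: 40.0
```

Run:
```python
from h import *
s=state(); print(s["tcp_pos"],s["contact_force"],s["eef_rot"][0],s["finger_gap"])
w=wcam(capture("wrist"),s); save("w7",w["frame"]); np.save("w7.npy",{k:w[k] for k in("K","R","t")},allow_pickle=True)
c=capture("top"); slatepose(c); save("t7",cv2.resize(c["frame"][140:300,195:430],None,fx=3.4,fy=3.4,interpolation=cv2.INTER_CUBIC))
```

```text
[0.58555439 0.09403778 0.11766075] [-0.91180129  0.27525315 -1.46730585] [ 0.99789247  0.06487484 -0.00136541] 0.02101694740450737
slate cand [0.574  0.2099] [0.101 0.153 0.101 0.151] [ 1.5 -0.2  0.7 -0.2]
slate cand [0.2301 0.323 ] [0.133 0.202 0.133 0.199] [16.5 13.9 15.4 13.8]
```

View pics/w7.png

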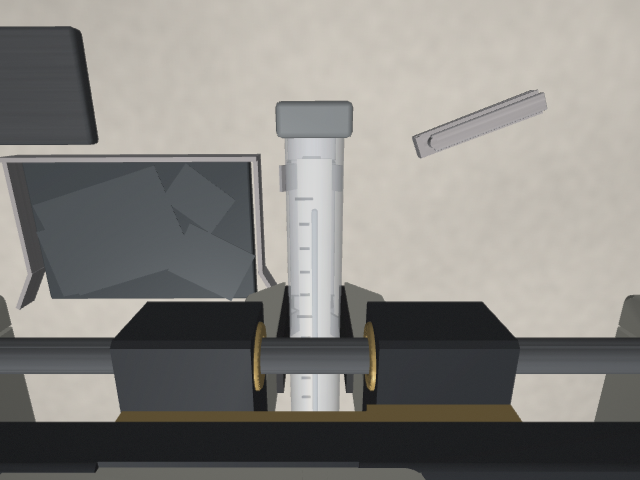

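The wrist view shows the tube held with its far cap at (314,118). The far clip's jaws peek out either side, with outer edges at cols ~280 and ~343, rows 165–190. The slate sits against the back wall, its near corners at about (52,298) and (247,298). I'll compare these with predicted positions.

Run:
```python
from h import *
c=np.load("w7.npy",allow_pickle=True).item()
a=np.radians(3.65);R=np.array([[np.cos(a),-np.sin(a)],[np.sin(a),np.cos(a)]])
b=np.array([.580,.2125])
def S(x,y,z): return [*(b+R@[x,y]),z]
n=["jawL near63","jawR near63","jawL far63","jawR far63","slateNL","slateNR","slateFR","wallR kink"]
X=[S(.038,-.098,.06),S(.038,-.138,.06),S(.052,-.098,.06),S(.052,-.138,.06),S(-.05,.075,.012),S(-.05,-.075,.012),S(.05,-.075,.012),S(-.028,-.08,.016)]
for q in zip(n,proj(c,X).round(0).tolist()): print(q)
P=lambda u,v,z: at_z(c,(u,v),z)[:2].round(4)
print("jaws",P(280,178,.06),P(343,178,.06))
print("slate",P(52,298,.012),P(248,298,.012),P(250,163,.012),"wallRbot",P(254,163,.0),P(261,155,.022))
zc=.1177-.0048+.013
print("cap far end",P(277,104,zc+.013),P(352,104,zc+.013),P(277,137,zc+.013),P(352,137,zc+.013),P(288,200,zc),P(343,200,zc))
# local measurement of jaw edges in image rows
f=cv2.imread("pics/w7.png",0)
for r in(172,178,184): print(r,f[r,270:296].tolist(),f[r,330:352].tolist())
for col in(283,): print(col,f[155:200,col].tolist())
```

```text
('jawL near63', [279.0, 192.0])
('jawR near63', [351.0, 192.0])
('jawL far63', [278.0, 167.0])
('jawR far63', [352.0, 167.0])
('slateNL', [51.0, 298.0])
('slateNR', [256.0, 299.0])
('slateFR', [250.0, 161.0])
('wallR kink', [261.0, 273.0])
jaws [0.632  0.1166] [0.6343 0.0822]
slate [0.5257 0.2836] [0.5353 0.1401] [0.6333 0.1405] wallRbot [0.6321 0.1396] [0.64   0.1321]
cap far end [0.6681 0.1126] [0.6698 0.0879] [0.6576 0.1122] [0.6593 0.0869] [0.6336 0.1082] [0.635  0.0869]
172 [197, 196, 196, 197, 197, 196, 197, 196, 193, 163, 153, 144, 120, 121, 121, 125, 139, 147, 151, 156, 159, 163, 168, 170, 173, 176] [197, 188, 170, 169, 166, 161, 158, 154, 149, 144, 138, 131, 131, 156, 197, 196, 197, 196, 196, 194, 195, 195]
178 [197, 197, 197, 197, 197, 197, 197, 197, 195, 173, 154, 145, 121, 120, 121, 117, 136, 146, 151, 155, 159, 163, 168, 170, 173, 174] [196, 188, 171, 168, 166, 161, 158, 153, 148, 143, 138, 131, 135, 167, 195, 194, 194, 195, 194, 194, 194, 195]
184 [195, 195, 196, 196, 195, 196, 196, 197, 195, 175, 155, 152, 121, 119, 120, 113, 135, 145, 151, 155, 159, 163, 168, 170, 173, 174] [195, 188, 171, 168, 165, 162, 157, 153, 147, 143, 137, 131, 135, 165, 195, 194, 195, 194, 193, 194, 194, 193]
283 [198, 197, 197, 198, 197, 198, 198, 198, 198, 198, 115, 119, 120, 120, 120, 120, 120, 121, 120, 120, 121, 121, 120, 120, 120, 120, 119, 120, 119, 119, 120, 119, 119, 119, 119, 120, 138, 193, 195, 196, 196, 197, 197, 197, 197]
```

Run:
```python
from h import *
a=np.radians(3.65);R=np.array([[np.cos(a),-np.sin(a)],[np.sin(a),np.cos(a)]]);b=np.array([.580,.2125])
for n,rows,(u0,u1) in(("w3",(106,112,117),(372,430)),("w6",(122,127,132,137),(180,246))):
    f=cv2.imread(f"pics/{n}.png",0).astype(int); c=np.load(n+".npy",allow_pickle=True).item()
    for r in rows:
        d=f[r,u0+1:u1]-f[r,u0:u1-1]; print(n,r,[(u0+i+1,int(f[r,u0+i]),int(f[r,u0+i+1])) for i in np.nonzero(abs(d)>14)[0]])
    for u,v in ((420,112),(410,112),(381,112)) if n=="w3" else ((185,127),(200,127),(203,127),(233,127)):
        for z in(.063,.045): print(n,u,z,(R.T@(at_z(c,(u,v),z)[:2]-b)*1e3).round(1))
```

```text
w3 106 [(np.int64(376), 160, 77), (np.int64(377), 77, 132), (np.int64(381), 132, 106), (np.int64(383), 116, 77), (np.int64(384), 77, 102), (np.int64(385), 102, 127), (np.int64(386), 127, 107), (np.int64(393), 112, 136), (np.int64(408), 136, 115), (np.int64(420), 119, 142), (np.int64(421), 142, 161)]
w3 112 [(np.int64(375), 162, 137), (np.int64(376), 137, 100), (np.int64(377), 100, 135), (np.int64(381), 133, 101), (np.int64(383), 99, 73), (np.int64(384), 73, 114), (np.int64(386), 126, 100), (np.int64(392), 103, 125), (np.int64(408), 131, 104), (np.int64(420), 122, 161)]
w3 117 [(np.int64(375), 161, 116), (np.int64(377), 112, 135), (np.int64(380), 136, 120), (np.int64(382), 115, 85), (np.int64(384), 76, 128), (np.int64(386), 120, 100), (np.int64(392), 104, 135), (np.int64(407), 136, 119), (np.int64(420), 132, 161)]
w3 420 0.063 [ -43.4 -133.7]
w3 420 0.045 [ -43.1 -138.3]
w3 410 0.063 [ -43.4 -124.2]
w3 410 0.045 [ -43.1 -128.3]
w3 381 0.063 [-43.4 -96.6]
w3 381 0.045 [-43.2 -99.5]
w6 122 [(np.int64(184), 169, 133), (np.int64(185), 133, 116), (np.int64(200), 101, 72), (np.int64(202), 7
[... 832 characters left out ...]
 119, 74), (np.int64(244), 74, 165)]
w6 137 [(np.int64(188), 167, 151), (np.int64(193), 149, 127), (np.int64(195), 122, 107), (np.int64(198), 101, 121), (np.int64(199), 121, 139), (np.int64(200), 139, 169), (np.int64(205), 170, 155), (np.int64(206), 155, 138), (np.int64(230), 120, 104), (np.int64(231), 104, 61), (np.int64(234), 74, 138), (np.int64(235), 138, 102), (np.int64(236), 102, 123), (np.int64(237), 123, 142), (np.int64(242), 139, 93), (np.int64(244), 97, 167)]
w6 185 0.063 [ -44.5 -100.1]
w6 185 0.045 [-45.6 -94.5]
w6 200 0.063 [ -43.  -110.8]
w6 200 0.045 [ -44. -106.]
w6 203 0.063 [ -42.7 -113. ]
w6 203 0.045 [ -43.7 -108.2]
w6 233 0.063 [ -39.7 -134.5]
w6 233 0.045 [ -40.5 -131. ]
```

Emit:
play_rows:
  moves:
    - {"slide": [0.1, 0.06, -0.5], "delta_rot": [0, 0, 0], "grip": -1}
    - {"slide": [0, 0, -0.7], "delta_rot": [0, 0, 0], "grip": -1}
    - {"slide": [0, 0, -0.6], "delta_rot": [0, 0, 0], "grip": -1}
    - {"slide": [0, 0, -0.1], "delta_rot": [0, 0, 0], "grip": -1}
    - {"slide": [0, 0, 0], "delta_rot": [0, 0, 0], "grip": -1}
  force: 50

```text
t: 17.8
tcp_pos: [0.5894, 0.0965, 0.061]
eef_rot: [[0.998, 0.065, -0.0], [0.065, -0.998, 0.0], [-0.0, -0.0, -1.0]]
contact_force: [0.0, -0.1, -0.9]
finger_gap: 0.0206
finger_force: 50.0
```

Emit:
play_rows:
  moves:
    - {"slide": [0, 0, -0.15], "delta_rot": [0, 0, 0], "grip": -1}
    - {"slide": [0, 0, -0.15], "delta_rot": [0, 0, 0], "grip": -1}
    - {"slide": [0, 0, -0.15], "delta_rot": [0, 0, 0], "grip": -1}

```text
t: 18.18
tcp_pos: [0.5907, 0.0967, 0.0488]
eef_rot: [[0.998, 0.064, 0.003], [0.064, -0.998, 0.0], [0.003, -0.0, -1.0]]
contact_force: [-0.7, -0.7, 6.0]
finger_gap: 0.0204
finger_force: 50.0
```

Emit:
play_rows:
  moves:
    - {"slide": [-0.03, 0, -0.15], "delta_rot": [0, 0, 0], "grip": -1}
    - {"slide": [-0.02, 0, -0.15], "delta_rot": [0, 0, 0], "grip": -1}
    - {"slide": [0, 0, -0.12], "delta_rot": [0, 0, 0], "grip": -1}
    - {"slide": [0, 0, 0], "delta_rot": [0, 0, 0], "grip": -1}

```text
t: 18.68
tcp_pos: [0.5877, 0.0963, 0.0365]
eef_rot: [[0.998, 0.065, 0.0], [0.065, -0.998, -0.001], [-0.0, 0.001, -1.0]]
contact_force: [-6.6, -3.7, 22.0]
finger_gap: 0.0206
finger_force: 50.0
```

Emit:
play_rows:
  moves:
    - {"slide": [0, 0, -0.05], "delta_rot": [0, 0, 0], "grip": -1}
    - {"slide": [0, 0, 0], "delta_rot": [0, 0, 0], "grip": -1}

```text
t: 18.92
tcp_pos: [0.5878, 0.0963, 0.0364]
eef_rot: [[0.998, 0.064, 0.001], [0.064, -0.998, -0.001], [0.001, 0.001, -1.0]]
contact_force: [-12.1, -3.6, 37.8]
finger_gap: 0.0204
finger_force: 50.0
```

Hard stop at the expected height (tube axis ≈ 45 mm). Releasing and checking.

Emit:
play_rows:
  moves:
    - {"slide": [0, 0, 0.1], "delta_rot": [0, 0, 0], "grip": -1}
    - {"slide": [0, 0, 0], "delta_rot": [0, 0, 0], "grip": -0.25}
    - {"slide": [0, 0, 0], "delta_rot": [0, 0, 0], "grip": -0.25}
    - {"slide": [0, 0, 0.7], "delta_rot": [0, 0, 0], "grip": -0.2}
    - {"slide": [0, 0, 1], "delta_rot": [0, 0, 0], "grip": -0.2}
    - {"slide": [-0.5, 0, 1], "delta_rot": [0, 0, 0], "grip": -0.2}
    - {"slide": [-1, 0, 1], "delta_rot": [0, 0, 0], "grip": -0.2}
    - {"slide": [-1, 0, 0.5], "delta_rot": [0, 0, 0], "grip": -0.2}
    - {"slide": [0, 0, 0], "delta_rot": [0, 0, 0], "grip": -0.2}

```text
t: 20.05
tcp_pos: [0.5118, 0.0967, 0.1634]
eef_rot: [[0.998, 0.066, 0.001], [0.066, -0.998, -0.0], [0.001, 0.0, -1.0]]
contact_force: [0.7, 0.4, 0.4]
finger_gap: 0.0367
finger_force: 0.0
```

Run:
```python
from h import *
a=np.radians(3.65);R=np.array([[np.cos(a),-np.sin(a)],[np.sin(a),np.cos(a)]]);b=np.array([.580,.2125])
def S(x,y,z): return [*(b+R@[x,y]),z]
s=state(); print(s["tcp_pos"],s["contact_force"],s["finger_gap"])
w=wcam(capture("wrist"),s); save("w8",w["frame"])
sc=capture("scene"); tp=capture("top")
for n,c in(("wrist",w),("scene",sc),("top",tp)):
  for r in trace("thermometer",c)[:1]:
    m=r["pixels"]; ys,xs=np.nonzero(m); bx=cv2.boxPoints(cv2.minAreaRect(np.argwhere(m)[:,::-1].astype(np.float32)))
    print(n,r["confidence"],np.round(r["at"]),xs.min(),xs.max(),ys.min(),ys.max(),"box mean",bx.mean(0).round(1),bx.round(0).tolist())
    y0=-.1168
    C=[S(x,y0+y,.045+z) for x in(-.085,.085) for y in(-.013,.013) for z in(-.013,.013)]
    q=proj(c,C); print("  pred box",q.min(0).round(0),q.max(0).round(0), "mid",proj(c,[S(0,y0,.045)]).round(1), "if 20mm higher",proj(c,[S(0,y0,.065)]).round(1), "far/near cap z",proj(c,[S(.079,y0,.058),S(-.079,y0,.058)]).round(0).tolist())
  slatepose(c)
  for r in trace("slate",c)[:2]:
    ys,xs=np.nonzero(r["pixels"]); print("  slate px",xs.min(),xs.max(),ys.min(),ys.max())
  q=proj(c,[S(x,y,.012) for x in(-.05,.05) for y in(-.075,.075)]); print("  pred slate",q.round(0).tolist())
```

```text
[0.51181456 0.09667958 0.16344703] [0.73120199 0.42747806 0.41020056] 0.036658476564167625
wrist 0.82 [322. 122.] 302 343 0 250 box mean [322.5 125. ] [[302.0, 250.0], [302.0, 0.0], [343.0, 0.0], [343.0, 250.0]]
  pred box [304. -28.] [348. 250.] mid [[323.9 124.4]] if 20mm higher [[324.7 124.8]] far/near cap z [[326.0, -16.0], [323.0, 242.0]]
slate cand [0.5796 0.216 ] [0.103 0.152 0.101 0.168] [-6.2  4.4  2.6  4.5]
slate cand [0.3034 0.3258] [0.009 0.044 0.009 0.044] [-7.6  3.8 -5.8  3.8]
slate cand [0.576  0.2079] [0.131 0.199 0.127 0.226] [-4.7  6.6  7.   6.9]
  slate px 57 270 50 189
  slate px 37 83 413 421
  pred slate [[269.0, 189.0], [80.0, 189.0], [265.0, 51.0], [56.0, 50.0]]
scene 0.68 [344. 284.] 329 362 257 309 box mean [345.9 282.7] [[327.0, 305.0], [354.0, 254.0], [365.0, 260.0], [338.0, 311.0]]
  pred box [328. 255.] [362. 310.] mid [[345.7 281.2]] if 20mm higher [[346.1 275.2]] far/near cap z [[334.0, 299.0], [356.0, 258.0]]
slate cand [0.5767 0.2006] [0.126 0.096 0.134 0.092] [ 6.  11.8  4.8  7. ]
slate cand [0.2366 0.3303] [0.197 0.15  0.213 0.149] [13.8 11.  12.9  4.6]
  slate px 358 409 284 321
  slate px 433 505 220 259
  pred slate [[367.0, 283.0], [425.0, 299.0], [354.0, 309.0], [416.0, 327.0]]
slate cand [0.5741 0.2583] [0.101 0.056 0.101 0.055] [ 1.5 -0.2  1.2 -0.2]
slate cand [0.2298 0.3219] [0.133 0.203 0.133 0.2  ] [16.  13.4 14.9 13.3]
  slate px 211 231 203 239
  slate px 154 234 316 379
  pred slate [[266.0, 235.0], [211.0, 238.0], [264.0, 199.0], [210.0, 203.0]]
```

The thermometer's extents match the seated prediction in both the scene and wrist cameras, and the slate matches home to within a pixel. Now the knob.

Emit:
play_rows:
  moves:
    - {"slide": [-0.2, -0.98, 0], "delta_rot": [0, 0, -0.1], "grip": -0.6}
    - {"slide": [-0.2, -0.98, 0], "delta_rot": [0, 0, -0.1], "grip": -1}
    - {"slide": [-0.2, -0.98, 0], "delta_rot": [0, 0, -0.1], "grip": -1}
    - {"slide": [-0.2, -0.98, 0], "delta_rot": [0, 0, -0.1], "grip": -1}
    - {"slide": [-0.2, -0.98, 0], "delta_rot": [0, 0, -0.1], "grip": -1}
    - {"slide": [-0.2, -0.98, 0], "delta_rot": [0, 0, 0], "grip": -1}
    - {"slide": [-0.2, -0.98, 0], "delta_rot": [0, 0, 0], "grip": -1}
    - {"slide": [-0.2, -0.98, 0], "delta_rot": [0, 0, 0], "grip": -1}
    - {"slide": [-0.2, -0.98, 0], "delta_rot": [0, 0, 0], "grip": -1}
    - {"slide": [-0.2, -0.98, 0], "delta_rot": [0, 0, 0], "grip": -1}
    - {"slide": [-0.1, -0.97, 0], "delta_rot": [0, 0, 0], "grip": -1}
    - {"slide": [0, 0, 0], "delta_rot": [0, 0, 0], "grip": -1}
  force: 10

```text
t: 22.15
tcp_pos: [0.4494, -0.2292, 0.1624]
eef_rot: [[1.0, -0.009, -0.0], [-0.009, -1.0, -0.001], [-0.0, 0.001, -1.0]]
contact_force: [-0.1, -0.3, 0.8]
finger_gap: 0.0008
finger_force: 0.0
```

Run:
```python
from h import *
s=state(); print(s["tcp_pos"],s["eef_rot"][0],s["finger_gap"])
w=wcam(capture("wrist"),s)
for r in trace("knob_face",w)[:2]:
    ys,xs=np.nonzero(r["pixels"]);print(r["confidence"],r["at"],xs.min(),xs.max(),ys.min(),ys.max(), at_z(w,r["at"],.05))
print("pred",proj(w,[[.4815,-.2265,.078],[.5015,-.2265,.078],[.4815,-.2265+.028,.05],[.4815,-.2265-.028,.05],[.4815,-.2265,.022]]).round(0).tolist())
```

```text
[ 0.4493662  -0.22919629  0.16243334] [ 9.99957366e-01 -9.23185796e-03 -1.96315372e-04] 0.0007514504406544015
0.8 [311.8, 167.5] 270 350 81 196 [ 0.49648292 -0.22720632  0.05      ]
pred [[311.0, 197.0], [310.0, 165.0], [271.0, 190.0], [351.0, 189.0], [311.0, 183.0]]
```

Emit:
play_rows:
  moves:
    - {"slide": [0, 0.07, -1], "delta_rot": [0, 0, 0], "grip": -1}
    - {"slide": [0, 0, -1], "delta_rot": [0, 0, 0], "grip": -1}
    - {"slide": [0, 0, -1], "delta_rot": [0, 0, 0], "grip": -1}
    - {"slide": [0, 0, -1], "delta_rot": [0, 0, 0], "grip": -1}
    - {"slide": [0, 0, -0.2], "delta_rot": [0, 0, 0], "grip": -1}
    - {"slide": [0.35, 0, 0], "delta_rot": [0, 0, 0], "grip": -1}
    - {"slide": [0.3, 0, 0], "delta_rot": [0, 0, 0], "grip": -1}
    - {"slide": [0.15, 0, 0], "delta_rot": [0, 0, 0], "grip": -1}
    - {"slide": [0.15, 0, 0], "delta_rot": [0, 0, 0], "grip": -1}
    - {"slide": [0.15, 0, 0], "delta_rot": [0, 0, 0], "grip": -1}
    - {"slide": [0.15, 0, 0], "delta_rot": [0, 0, 0], "grip": -1}
    - {"slide": [0, 0, 0], "delta_rot": [0, 0, 0], "grip": -1}

```text
t: 23.75
tcp_pos: [0.4868, -0.2247, 0.0366]
eef_rot: [[1.0, -0.006, -0.002], [-0.006, -1.0, -0.0], [-0.002, 0.0, -1.0]]
contact_force: [-5.3, 0.6, 4.0]
finger_gap: 0.0002
finger_force: 2.5
```

Emit:
play_rows:
  moves:
    - {"slide": [0.1, 0, 0], "delta_rot": [0, 0, 0], "grip": -1}
    - {"slide": [0.1, 0, 0], "delta_rot": [0, 0, 0], "grip": -1}
    - {"slide": [0, 0, 0], "delta_rot": [0, 0, 0], "grip": -1}

```text
t: 24.12
tcp_pos: [0.4866, -0.2248, 0.0356]
eef_rot: [[1.0, -0.007, -0.012], [-0.007, -1.0, 0.001], [-0.013, -0.001, -1.0]]
contact_force: [-22.4, 0.0, 15.0]
finger_gap: 0.0005
finger_force: 11.2
```

Hard stop with the face at about 0.497, its original home position. Backing off and verifying.

Emit:
play_rows:
  moves:
    - {"slide": [-0.4, 0, 0], "delta_rot": [0, 0, 0], "grip": -1}
    - {"slide": [-0.6, 0, 0], "delta_rot": [0, 0, 0], "grip": -1}
    - {"slide": [-0.3, 0, 1], "delta_rot": [0, 0, 0], "grip": -1}
    - {"slide": [0, 0, 1], "delta_rot": [0, 0, 0], "grip": -1}
    - {"slide": [0, 0, 1], "delta_rot": [0, 0, 0], "grip": -1}
    - {"slide": [0, 0, 1], "delta_rot": [0, 0, 0], "grip": -1}
    - {"slide": [0, 0, 0], "delta_rot": [0, 0, 0], "grip": -1}

```text
t: 25.0
tcp_pos: [0.4567, -0.2251, 0.1591]
eef_rot: [[1.0, -0.005, 0.006], [-0.005, -1.0, -0.002], [0.006, 0.002, -1.0]]
contact_force: [-0.5, -1.0, 0.0]
finger_gap: 0.0009
finger_force: 0.0
```

Run:
```python
from h import *
s=state(); print(s["t"],s["tcp_pos"],s["contact_force"])
w=wcam(capture("wrist"),s)
for r in trace("knob_face",w)[:2]:
    ys,xs=np.nonzero(r["pixels"]);print(r["confidence"],r["at"],xs.min(),xs.max(),ys.min(),ys.max())
for x in(.4974,.4815): print("pred",x,proj(w,[[x,-.2265,.078],[x+.02,-.2265,.078]]).round(0).tolist())
tp=capture("top"); sc=capture("scene")
for o in("toothbrush","clipper","bowl_big","jar","thermometer"):
    print(o,[np.round(r["at"]).tolist() for c in(tp,sc) for r in trace(o,c)[:2]])
```

```text
25.0 [ 0.45670436 -0.22513864  0.15912131] [-0.53724077 -0.95263946  0.02159848]
0.74 [315.4, 159.5] 275 358 95 184
pred 0.4974 [[317.0, 185.0], [317.0, 151.0]]
pred 0.4815 [[317.0, 210.0], [317.0, 178.0]]
toothbrush [[321.0, 149.0], [313.0, 190.0], [270.0, 333.0]]
clipper [[317.0, 187.0], [340.0, 282.0], [296.0, 301.0]]
bowl_big [[144.0, 273.0]]
jar [[498.0, 258.0], [187.0, 201.0]]
thermometer [[279.0, 213.0], [126.0, 248.0], [342.0, 286.0]]
```

The knob is home (front edge at row 184, predicted 185). The toothbrush, clipper and jar are where they were, and nothing came near the bowls. Handing in.

```bash
python3 -c "
from bench import *
print(finish_job())"
```

```text
the job is handed in; nothing more can be done
None
```

The job is handed in at about 25 s of the 72 s allowed: the lamp was switched off first, the slate was slid home against the back of the surround, the thermometer was snapped into both clips, and the knob was pushed fully home to turn the lamp on again. The toothbrush, clipper and jar read unmoved; the bowls, which the arm never approached, were not clearly re-measured.

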